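# Set the former and hold-down bar in the bending jig

## Robot

A 6-joint arm with a two-finger parallel gripper is mounted at the origin on a cart in front of the work surface, level with it; the furniture and walls round the work are solid. World frame = base frame: x ahead of the robot, y to its left, z up, the work surface at z = 0. Lengths are in m, angles in rad, forces in N, time in s.
With the tool pointing down it reaches from about 0.3 to 0.875 m from the base axis. Payload 6.4 kg.
Tool frame: the origin (TCP) lies on the centre line of the jaws, within the pads' length; the fingertips stand 25 mm ahead of it and the grasp point (between the pads) lies 6 mm ahead of it; z points along the fingers, y is the line along which they close (so a half turn about z gives the same grasp; the last joint's range is limited). The gripper opens to 85 mm and grips with 20 to 120 N. Pads are 22 mm wide; open, the fingers measure 114 mm over their backs; the gripper's body (76 mm by 85 mm) begins 54 mm behind the grasp point. The pads swing forward as they close: fully open they stand 13 mm farther back than shut.
Start: joints at [-1.505, 0.181, 1.607, -0, 1.354, -0.206], TCP at [0.154, -0.554, 0.256] pointing down, gripper open.
Joint ranges: [-2.99, 2.99], [-0.89, 2.07], [0.3, 2.58], [-1.14, 4.28], [0, 2.63], [-3.12, 3.12]. Speed limits (rad/s): [2.57, 2.57, 3.01, 3.14, 3.14, 3.14].

## Interface

Orientations are given as a unit quaternion [w, x, y, z].
In Python, from bench import get_obs, camera, hand_in, spot_in gives the robot as it stands.
- The arm moves only by the shell command python3 -m jog 'ROWS'. ROWS is JSON, one flat list of numbers, 7 for each row, row after row: the shift along the tool's x, y, z in m, then the turn, a rotation vector about the tool's x, y, z in rad, then the closure, from 0 (fully open) to 1 (shut). A call has 1 to 20 rows; each row is the pose to reach, as a shift and turn from the pose commanded when the call began, along the tool's axes at that moment; what a row does not reach only later rows make up. A row lasts 1/8 s, in which the tool goes at most 62.5 mm and 10.7 degrees, less where a joint would pass 70% of its speed; a pose out of reach is approached as far as the arm can. A call with a gripper value outside its range is refused whole. The fingers move at their own pace and stop on an object; the grip force is fixed at half the most. Time passes only in rows, so rows that repeat a pose let the fingers close. It gives the time, the measured TCP pose, the force, the opening and the grip force at its end, in the units of the state.
- get_obs(): the state, without advancing time (a new reading comes with each control period).
- camera(name): name is "side" or "top" or "wrist"; returns a dict with "frame" (384x512x3 uint8, red, green, blue), "mtx" (3x3 intrinsics, pixels), "extrinsics" (4x4, takes a point from camera to world coordinates). Camera axes: x right, y up, looking along -z (the intrinsics and any distortion apply to the point x, -y, -z); pixel columns grow to the right and rows downward; lengths in m; the calibration is good to about 2 mm. A picture is of the moment at which its call begins. There is no depth.
- hand_in(): hands the job in; it is judged then, once.
Trained networks look in a picture, given as the dict that the camera call returned (one of the last four; its "shot" number tells which), for a name from the list of things; names that differ only in an ending like _2 or _b are one class to them, and where a whole thing is asked for, a point or a joint stands for the part that bears it (a point fixed in the world has none). Each returns a list of dicts, best first, with "confidence" (0 to 1); they miss things now and then, are a little off and sometimes report something else, mostly with a low value. They report only what shows in the picture. A call takes as long as a camera call. They do not tell look-alikes from the thing itself.
- spot_in(picture, name): "xyz" ([x, y, z] in m, in world coordinates, good to about 4 mm: the middle of the surface that is visible of it).
The state is a dict: "time_s": time; "q": joint angles; "dq": joint speeds; "joint_efforts": joint torques, N m; "eef_pos": TCP position; "eef_rot": TCP orientation; "wrist_force": force on the tool from outside, world axes, zero at the start; "torque": the same for the moment, N m; "opening": opening from 0.0 (shut) to 1.0 (fully open); "grasp_force": force on a finger pad.
Only numpy, scipy, OpenCV 4.12 (cv2) and the standard library are available. Lean on these libraries where they do the work, as an engineer would, in place of code of your own. Each camera call takes 0.05 s, during which the arm holds its last target. There are 200 camera calls.

## Task

Make the bending jig ready: take the steel former out of its wooden rest and plug it fully home, shoulder flush on the jig, in whichever of the two sockets is clear (a broken-off shank is stuck down inside the other one, so a former put there stops short). Then lay the aluminium hold-down bar over it, down in the notches of both end posts and about centred. Leave the tin, tube coupling and marker where they are.

Things in the scene. Friction and masses are not known exactly. Their poses are not given: they have to be found in the camera images.
- jig: Grey painted bending jig fixed to the bench: block 70 (x) x 220 (y) x 40 high, with 10 high bolting feet beyond its ends (270 over all). Origin at the centre of its underside; z up, y along its length. Two sockets in its top at y = +35 and -35, a notched post on top at each end. A broken shank fills one socket, unknown which, up to 12 below the rim. Screw heads 3 high at x +-27, y +-70.
- socket_a (a point): Centre of the mouth of the socket at the jig's y = +35, in the jig's top face (40 above the bench): a vertical hole 15.6 (x) x 25.6 (y), 31 to 32 deep. Axes as the jig's.
- socket_b (a point): Centre of the mouth of the socket at the jig's y = -35, same size and height as the other. Axes as the jig's.
- notch_a (a point): Middle of the notch floor of the post at the jig's y = +95, 77 above the bench. Post 60 (x) x 20 (y). The notch runs along y, 25 wide at its floor, flaring to about 31 at the tips of its cheeks, 90 above the bench. Axes as the jig's.
- notch_b (a point): The same on the post at the jig's y = -95.
- former: Steel plug, 0.15 to 0.31 kg. Head 26 (x) x 40 (y) x 30 high, with a boss 22 across and 3 high on top; below it a shank 14 (x) x 24 (y), 28 long, its last 2.5 tapering. Origin at the centre of the shoulder (the head's underside); z up. Half a turn changes nothing. Home, the shoulder lies on the jig's top; over the stuck shank it stops 16 above it.
- rest: Wooden rest block fixed to the bench, 75 (x) x 85 (y) x 34 high, origin at the centre of its underside. The former stands in a loose vertical hole 18 (x) x 28 (y) in its middle, shoulder on the block's top, so it can be lifted straight up and may shift by 2 and turn a little when gripped.
- bar: Hold-down bar: plain flat aluminium bar 20 (x) x 240 (y) x 14 high, 0.13 to 0.25 kg, lying flat on the bench; origin at the centre of its underside, z up. Laid in the notches its underside is 77 above the bench.
- tin: Bystander: low round green and clear tin, 65 across, 27 high, origin under its centre.
- tube: Bystander: small tube coupling lying on the bench, 19 x 42 x 17, origin under its centre.
- pen: Bystander: black marker lying on the bench, 12 x 123 (y) x 12, origin under its centre.
Mind the look-alikes: they are no part of the job. Of the things like the former, leave any that is purple; of the rest the larger one is meant.

How it is judged:
On the way, in this order (a step that is already met when the one before it is completed fails the run):
1. the former is fully home in the clear socket (z of former in the frame of jig below 0.0425 m and angle between former's own z axis and vertical below 0.07 rad and (horizontal distance between former and socket_a below 0.005 m or horizontal distance between former and socket_b below 0.005 m)), for 0.2 s.
2. the hold-down bar lies in both notches (z of bar in the frame of jig between 0.074 and 0.08 m and angle between the y axis of bar and the y axis of jig, either way round below 0.1 rad and y of bar in the frame of jig between -0.015 and 0.015 m), for 0.2 s.
At the end, for the whole second after the job is handed in: Former in the clear socket (5 mm), shoulder at most 2.5 mm above the jig's top, upright within 4 degrees. Bar level in both notches, underside 74 to 80 mm above the bench, within 7 mm across and 15 mm along of the jig's middle, 6 degrees in yaw. Both at rest (all of step 1 and all of step 2 and x of bar in the frame of jig between -0.007 and 0.007 m and angle between the z axis of bar and the z axis of jig, either way round below 0.05 rad and linear speed of each of former, bar below 0.02 m/s); the robot touches nothing.
It fails at once if a bystander is moved more than 25 mm (distance of any of tin, tube, pen from where it was at the start of the episode above 0.025 m).
It also fails if it takes over 72 s, if anything falls off the work surface, if the arm or the gripper's body presses on something with over 40 N, if the wrist force passes 120 N, or if a joint passes its speed limit or range.

## Working session

There is one attempt and no reset: what is moved stays moved. The work goes in short steps, Python scripts to look and compute and a shell command to move; the robot and the scene stay as the last step left them, time stands still between calls to the robot, and variables do not carry over. Pictures are saved under pics/ and viewed, at most 12 in all, crops included, and the job is handed in when it is done.

```bash
ls; mkdir -p pics
cat > h.py <<'E'
import numpy as np, cv2
from bench import get_obs, camera, hand_in, spot_in
from scipy.spatial.transform import Rotation as R
def proj(c,p):
    E=np.array(c["extrinsics"]);q=E[:3,:3].T@(np.atleast_2d(p)-E[:3,3]).T
    q=np.array([q[0],-q[1],-q[2]]);u=np.array(c["mtx"])@q
    return (u[:2]/u[2]).T
def ray(c,uv,z):
    E=np.array(c["extrinsics"]);K=np.array(c["mtx"])
    uv=np.atleast_2d(uv).astype(float)
    d=np.linalg.inv(K)@np.c_[uv,np.ones(len(uv))].T
    d=E[:3,:3]@np.array([d[0],-d[1],-d[2]])
    o=E[:3,3][:,None]
    return (o+d*(z-o[2])/d[2]).T
def save(c,n,box=None,s=1):
    f=c["frame"][:,:,::-1]
    if box: f=f[box[1]:box[3],box[0]:box[2]]
    cv2.imwrite("pics/"+n,cv2.resize(f,None,fx=s,fy=s,interpolation=cv2.INTER_CUBIC))
E
python3 - <<'E'
from h import *
o=get_obs();print(o["time_s"],o["eef_pos"],o["eef_rot"],o["opening"])
ims=[]
for n in ["top","side"]:
    c=camera(n);save(c,n+"0.png",s=1.5)
    print(n,[k for k in c if k not in("frame",)],np.round(c["extrinsics"],3).tolist())
    for k in ["jig","socket_a","notch_a","former","rest","bar","tin","tube","pen"]:
        for d in spot_in(c,k): print(k,np.round(d["xyz"],3),round(d["confidence"],2),proj(c,d["xyz"])[0].round())
E
```

```text
pics
0.0 [ 0.15433594 -0.55336758  0.25538751] [-8.77732005e-04  9.90783832e-01  1.35449708e-01  6.82678573e-05] 1.0024182634672276
top ['mtx', 'extrinsics', 'shot'] [[0.011, 0.992, -0.127, 0.415], [-1.0, 0.011, 0.0, 0.261], [0.002, 0.127, 0.992, 1.11], [0.0, 0.0, 0.0, 1.0]]
jig [0.62  0.164 0.04 ] 0.69 [297. 164.]
socket_a [0.618 0.166 0.041] 0.95 [297. 165.]
notch_a [0.619 0.166 0.041] 0.55 [297. 165.]
former [0.478 0.496 0.058] 0.7 [165. 217.]
former [0.496 0.39  0.068] 0.63 [207. 211.]
former [0.588 0.425 0.04 ] 0.49 [195. 175.]
rest [0.491 0.391 0.033] 0.84 [208. 213.]
bar [0.467 0.185 0.016] 0.8 [288. 224.]
tin [0.764 0.134 0.028] 0.76 [308. 112.]
tin [0.493 0.394 0.034] 0.18 [207. 213.]
tube [0.36  0.277 0.013] 0.58 [252. 266.]
pen [0.335 0.434 0.013] 0.78 [191. 275.]
pen [0.493 0.39  0.066] 0.24 [207. 212.]
side ['mtx', 'extrinsics', 'shot'] [[-0.977, 0.098, -0.188, 0.345], [-0.212, -0.492, 0.844, 1.241], [-0.01, 0.865, 0.502, 0.658], [0.0, 0.0, 0.0, 1.0]]
jig [0.611 0.258 0.041] 0.66 [244. 208.]
jig [0.36  0.282 0.014] 0.63 [336. 232.]
socket_a [0.616 0.251 0.039] 0.9 [243. 207.]
notch_a [0.614 0.256 0.04 ] 0.97 [243. 208.]
former [0.581 0.434 0.034] 0.68 [238. 250.]
former [0.478 0.508 0.046] 0.55 [275. 271.]
former [0.489 0.408 0.057] 0.5 [279. 240.]
rest [0.486 0.418 0.033] 0.63 [279. 251.]
bar [0.47  0.211 0.013] 0.77 [298. 213.]
bar [0.61  0.257 0.039] 0.31 [244. 208.]
tin [0.753 0.148 0.025] 0.82 [207. 189.]
tube [0.358 0.282 0.013] 0.47 [337. 232.]
pen [0.329 0.445 0.011] 0.71 [345. 274.]
```

Run:
```python
from h import *
a=cv2.imread("pics/top0.png")[120:450,210:570]; b=cv2.imread("pics/side0.png")[240:440,270:560]
a=cv2.resize(a,(0,0),fx=1.2,fy=1.2);b=cv2.resize(b,(0,0),fx=1.25,fy=1.25)
o=np.zeros((max(len(a),len(b)),a.shape[1]+b.shape[1],3),np.uint8);o[:len(a),:a.shape[1]]=a;o[:len(b),a.shape[1]:]=b
print(o.shape);cv2.imwrite("pics/both0.png",o)
```

```text
(396, 794, 3)
```

View pics/both0.png

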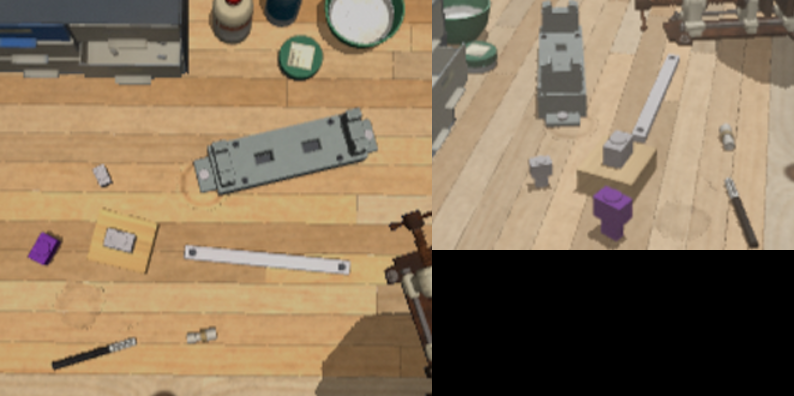

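Run:
```python
from h import *
c=camera("wrist");o=get_obs()
E=np.array(c["extrinsics"]);w,x,y,z=o["eef_rot"];T=R.from_quat([x,y,z,w]).as_matrix()
print(np.round(T,3));print("cam in tool",np.round(T.T@(E[:3,3]-o["eef_pos"]),4),np.round(T.T@E[:3,:3],3),np.array(c["mtx"]).round(1))
a=cv2.imread("pics/top0.png");b=cv2.imread("pics/side0.png")
f=lambda i:cv2.resize(i,(400,300))
cv2.imwrite("pics/full.png",np.vstack([np.hstack([f(a),f(b)])]))
```

```text
[[ 0.963  0.268 -0.   ]
 [ 0.268 -0.963 -0.   ]
 [-0.     0.    -1.   ]]
cam in tool [ 0.0664 -0.0003 -0.1186] [[-0.     0.965  0.263]
 [ 1.    -0.     0.001]
 [ 0.001  0.263 -0.965]] [[295.3   0.  254.6]
 [  0.  295.3 192.3]
 [  0.    0.    1. ]]
```

View pics/full.png

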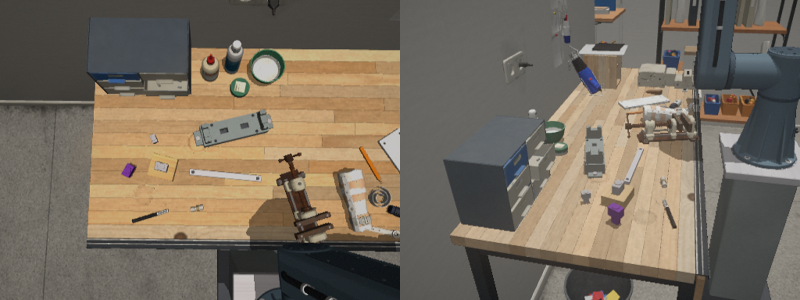

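Candidates: the purple one (165,217) is excluded by its colour. The small grey one on the bench (195,175) is too small. The larger grey one (207,211) stands in the wooden rest, so it fits the description. I'll move over the rest and confirm it close up.

```bash
python3 -m jog '[0,0,-0.06,0,0,0,0, 0,0,-0.12,0,0,0,0, 0.05,-0.05,-0.15,0,0,0,0, 0.481,-0.44,-0.15,0,0,0,0, 0.481,-0.44,-0.15,0,0,0,0, 0.481,-0.44,-0.15,0,0,0,0, 0.481,-0.44,-0.15,0,0,0,0, 0.481,-0.44,-0.15,0,0,0,0, 0.481,-0.44,-0.15,0,0,0,0, 0.481,-0.44,-0.15,0,0,0,0, 0.481,-0.44,-0.15,0,0,0,0, 0.481,-0.44,-0.15,0,0,0,0, 0.576,-0.818,-0.15,0,0,-1.06,0, 0.576,-0.818,-0.15,0,0,-1.06,0, 0.576,-0.818,-0.15,0,0,-1.06,0, 0.576,-0.818,-0.15,0,0,-1.06,0, 0.576,-0.818,-0.15,0,0,-1.06,0, 0.576,-0.818,0,0,0,-1.06,0, 0.576,-0.818,0,0,0,-1.06,0, 0.576,-0.818,0,0,0,-1.06,0]'
python3 - <<'E'
from h import *
o=get_obs();w,x,y,z=o["eef_rot"];print(o["q"],R.from_quat([x,y,z,w]).as_matrix().round(3))
E
```

```text
time_s: 3.55
eef_pos: [0.4892, 0.39, 0.2545]
eef_rot: [-0.0, 0.786, 0.618, -0.0]
wrist_force: [0.5, 0.4, -0.4]
opening: 0.997
grasp_force: 0.0
[4.83677953e-01 2.93125457e-01 1.47453026e+00 2.75326019e-06
 1.37403461e+00 7.22087511e-01] [[ 0.236  0.972 -0.   ]
 [ 0.972 -0.236 -0.   ]
 [-0.    -0.    -1.   ]]
```

Run:
```python
from h import *
c=camera("wrist");save(c,"w1.png",s=1.5)
np.save("w1.npy",c,allow_pickle=True)
for k in ["former","rest"]:
    for d in spot_in(c,k): print(k,np.round(d["xyz"],4),round(d["confidence"],2),proj(c,d["xyz"])[0].round())
```

```text
former [0.585  0.4254 0.0429] 0.94 [333. 121.]
former [0.4836 0.5013 0.0546] 0.88 [224.  71.]
former [0.492  0.3944 0.062 ] 0.86 [257. 172.]
former [0.6184 0.2646 0.0389] 0.4 [381. 245.]
rest [0.4938 0.4047 0.0358] 0.61 [256. 158.]
rest [0.3292 0.4345 0.0082] 0.19 [122. 163.]
rest [0.7616 0.1627 0.0211] 0.17 [491. 284.]
```

View pics/w1.png

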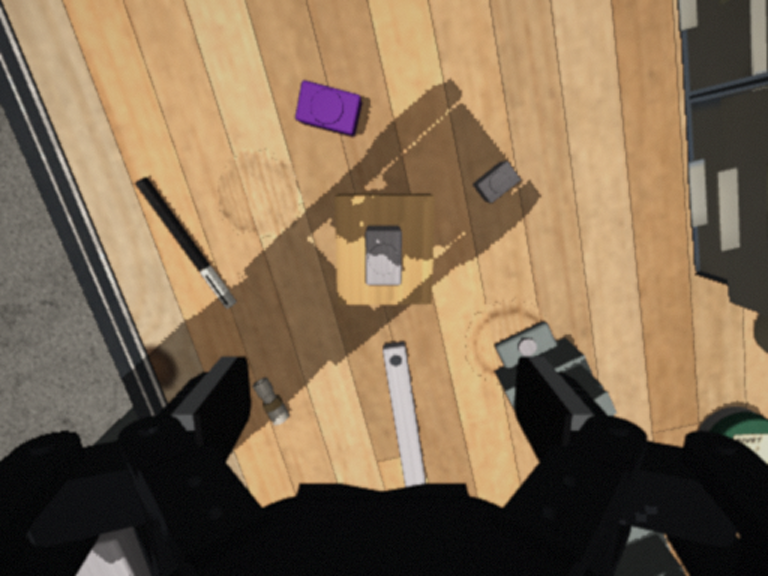

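Former in the rest at (257,171) is grey and about 26x40, clearly larger than the grey one at (333,121), and the purple one is at (219,72). So the one in the rest is meant. I'll overlay the model on an enlarged crop to confirm it and get its exact pose.

```bash
cat >> h.py <<'E'
def rect(cx,cy,yaw,a,b,z):
    p=np.array([[-a,-b],[a,-b],[a,b],[-a,b]])/2;c,s=np.cos(yaw),np.sin(yaw)
    p=p@np.array([[c,s],[-s,c]])+[cx,cy];return np.c_[p,np.full(4,z)]
def overlay(c,rects,box,s,n):
    f=c["frame"][:,:,::-1][box[1]:box[3],box[0]:box[2]]
    f=cv2.resize(f,None,fx=s,fy=s,interpolation=cv2.INTER_CUBIC)
    for r,col in rects:
        u=(proj(c,r)+.5-[box[0],box[1]])*s
        cv2.polylines(f,[np.round(u*8).astype(np.int32)],True,col,1,cv2.LINE_AA,3)
    cv2.imwrite("pics/"+n,f)
E
python3 - <<'E'
from h import *
c=np.load("w1.npy",allow_pickle=True).item()
print(ray(c,[[366/1.5,285/1.5],[400/1.5,286/1.5],[402/1.5,226/1.5],[367/1.5,228/1.5]],.064).round(4))
y=np.radians(-13.6)
overlay(c,[(rect(.492,.392,y,.026,.04,.064),(0,255,0)),(rect(.492,.392,y,.026,.04,.034),(0,255,255)),(rect(.492,.392,y,.075,.085,.034),(0,0,255)),(rect(.492,.392,y,.075,.085,0),(255,0,0))],(205,110,305,220),6,"c1.png")
E
```

```text
[[0.4741 0.3786 0.064 ]
 [0.4978 0.3721 0.064 ]
 [0.5089 0.4139 0.064 ]
 [0.4848 0.4183 0.064 ]]
```

View pics/c1.png

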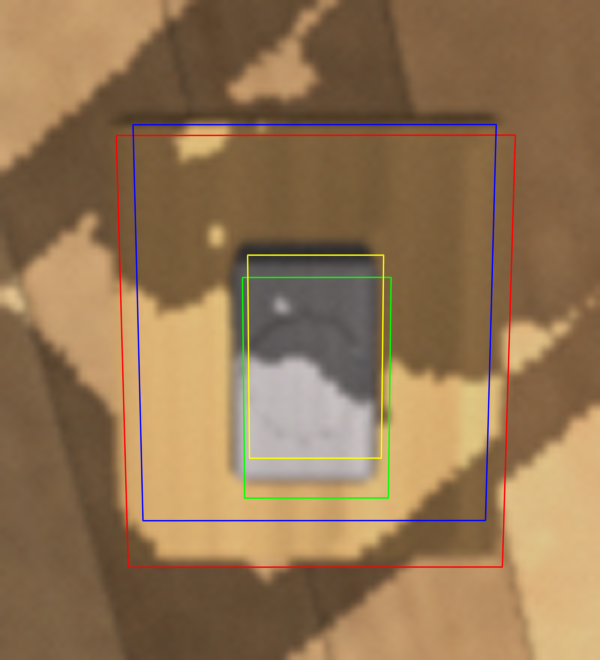

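Confirmed: the grey former, in the rest. Its centre is about (0.4904, 0.3955). Descending to grip it across its 26 mm side.

```bash
python3 -m jog '[0.0055,0,0.06,0,0,0.017,0, 0.0055,0,0.12,0,0,0.017,0, 0.0055,0,0.16,0,0,0.017,0, 0.0055,0,0.18,0,0,0.017,0, 0.0055,0,0.193,0,0,0.017,0, 0.0055,0,0.193,0,0,0.017,0.2, 0.0055,0,0.193,0,0,0.017,0.4, 0.0055,0,0.193,0,0,0.017,0.8, 0.0055,0,0.193,0,0,0.017,0.8, 0.0055,0,0.193,0,0,0.017,0.8, 0.0055,0,0.193,0,0,0.017,0.8]'
python3 - <<'E'
from h import *
c=camera("wrist");save(c,"w2.png",(130,150,400,384),2);np.save("w2.npy",c,allow_pickle=True)
o=get_obs();w,x,y,z=o["eef_rot"];T=R.from_quat([x,y,z,w]).as_matrix()
print(o["opening"],o["wrist_force"],proj(c,o["eef_pos"]+T[:,2]*.006),proj(c,rect(*o["eef_pos"][:2],np.arctan2(T[1,1],T[0,1]),.026,.04,.064)).round(1))
E
```

```text
time_s: 5.08
eef_pos: [0.4918, 0.3946, 0.0647]
eef_rot: [0.0, 0.792, 0.611, 0.001]
wrist_force: [0.2, -0.6, 6.3]
opening: 0.294
grasp_force: 60.2
0.29187705218199816 [-1.15419148  0.58551824  6.76842857] [[255.24133464 260.18685491]] [[227.4 304.5]
 [283.1 304.5]
 [285.4 224.1]
 [225.1 224.2]]
```

View pics/w2.png

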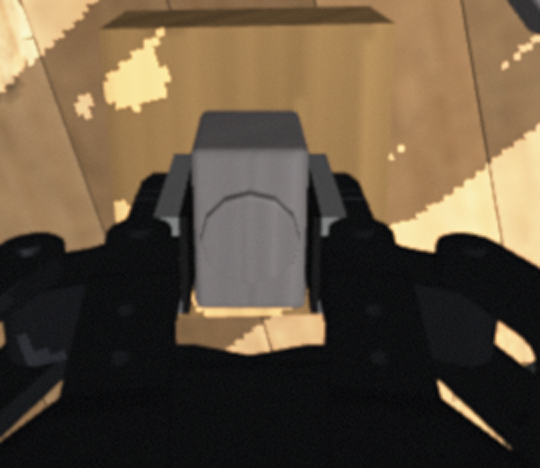

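Gripped. The top face sits at (227–284, 225–304), within 0.5 px of the prediction, so the camera calibration and centring are good. Next I lift it and go to view the jig.

```bash
python3 -m jog '[0,0,-0.02,0,0,0,0.8, 0,0,-0.05,0,0,0,0.8, 0,0,-0.1,0,0,0,0.8, 0,0,-0.16,0,0,0,0.8, 0,0,-0.205,0,0,0,0.8, -0.256,0.208,-0.205,0,0,-0.49,0.8, -0.256,0.208,-0.205,0,0,-0.49,0.8, -0.256,0.208,-0.205,0,0,-0.49,0.8, -0.256,0.208,-0.205,0,0,-0.49,0.8, -0.256,0.208,-0.205,0,0,-0.49,0.8, -0.256,0.208,-0.205,0,0,-0.49,0.8, -0.256,0.208,-0.205,0,0,-0.49,0.8, -0.256,0.208,-0.205,0,0,-0.49,0.8, -0.256,0.208,-0.205,0,0,-0.49,0.8]'
python3 - <<'E'
from h import *
c=camera("wrist");save(c,"w3.png",(120,0,420,384),1.55);np.save("w3.npy",c,allow_pickle=True)
o=get_obs();w,x,y,z=o["eef_rot"];T=R.from_quat([x,y,z,w]).as_matrix()
print(o["opening"],o["eef_pos"],np.degrees(np.arctan2(T[1,1],T[0,1])),o["wrist_force"])
E
```

```text
time_s: 6.88
eef_pos: [0.6267, 0.0954, 0.2684]
eef_rot: [-0.0, 0.619, 0.785, 0.0]
wrist_force: [-0.3, -0.3, -1.9]
opening: 0.293
grasp_force: 60.0
0.2907234069146715 [0.62679701 0.09533543 0.26843847] 13.527699902860054 [-1.02578735 -0.40207321 -1.90017036]
```

View pics/w3.png

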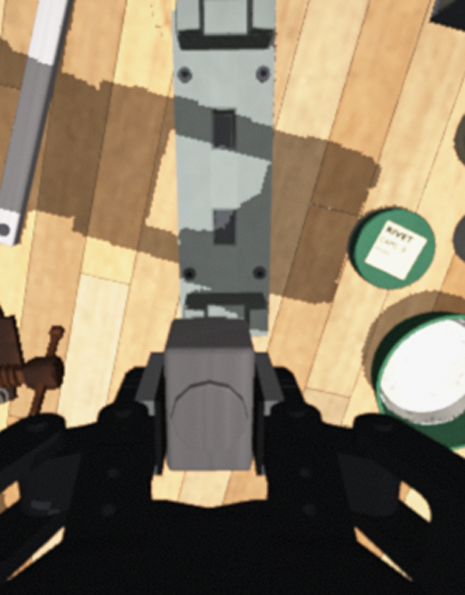

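Run:
```python
from h import *
c=np.load("w3.npy",allow_pickle=True).item()
px=np.array([[224,129],[225,227]])/1.55+[120,0]
P=ray(c,px,.04);print(P.round(4))
for n,p in zip("ab",P):print(proj(c,p))
m=P.mean(0);d=P[0]-P[1];yaw=np.arctan2(-d[0],d[1]);print(m,np.degrees(yaw),np.linalg.norm(d))
ax=np.array([-np.sin(yaw),np.cos(yaw)])
rs=[]
ims=[]
g=c["frame"].astype(float);c2=dict(c);c2["frame"]=np.clip(255*(g/255)**.55,0,255).astype(np.uint8)
for i,s in enumerate((35,-35)):
    q=m[:2]+ax*s/1000
    u=proj(c,[*q,.04])[0].round().astype(int)
    b=(u[0]-19,u[1]-24,u[0]+19,u[1]+24)
    overlay(c2,[(rect(*q,yaw,.0156,.0256,.04),(0,255,0))],b,10,"t.png");ims.append(cv2.imread("pics/t.png"))
o=np.hstack(ims);print(o.shape);cv2.imwrite("pics/sock.png",o)
```

```text
[[0.6143 0.1931 0.04  ]
 [0.6319 0.1257 0.04  ]]
[[264.51612903  83.22580645]]
[[265.16129032 146.4516129 ]]
[0.62306605 0.15941719 0.04      ] 14.652825128019039 0.06960239648285131
(480, 760, 3)
```

View pics/sock.png

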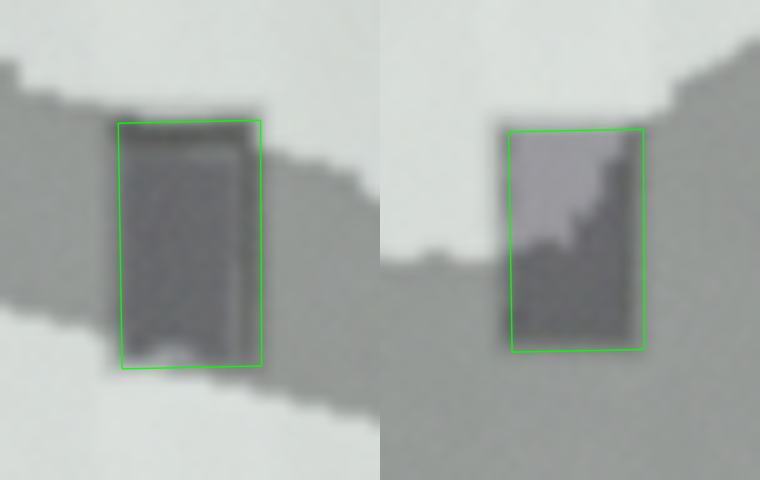

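Run:
```python
from h import *
c=np.load("w3.npy",allow_pickle=True).item()
m=np.array([.62306605,.15941719]);yaw=np.radians(14.65);ax=np.array([-np.sin(yaw),np.cos(yaw)])
print(np.array(c["extrinsics"])[:3,3])
for s in (.035,-.035):
    q=m+ax*s;b=proj(c,[*q,.04])[0].round()-[19,24]
    for z in (.04,.028,.009):print(s,z,((proj(c,rect(*q,yaw,.0156,.0256,z))+.5-b)*10).round().tolist())
g=c["frame"].mean(2)
u1=proj(c,[*(m+ax*.035),.04])[0].round().astype(int);u2=proj(c,[*(m-ax*.035),.04])[0].round().astype(int)
for u in(u1,u2):
    print(u,"row",g[u[1]-1:u[1]+5,u[0]-11:u[0]+12].mean(0).round().astype(int),"col",g[u[1]-16:u[1]+17,u[0]-3:u[0]+4].mean(1).round().astype(int))
```

```text
[0.61108444 0.16023979 0.38709291]
0.035 0.04 [[122.0, 368.0], [261.0, 365.0], [260.0, 120.0], [118.0, 123.0]]
0.035 0.028 [[121.0, 374.0], [255.0, 371.0], [254.0, 134.0], [117.0, 137.0]]
0.035 0.009 [[119.0, 383.0], [247.0, 380.0], [246.0, 155.0], [116.0, 158.0]]
-0.035 0.04 [[132.0, 352.0], [264.0, 349.0], [263.0, 129.0], [128.0, 131.0]]
-0.035 0.028 [[130.0, 337.0], [258.0, 335.0], [257.0, 121.0], [127.0, 124.0]]
-0.035 0.009 [[129.0, 316.0], [250.0, 313.0], [249.0, 110.0], [125.0, 113.0]]
[265  83] row [99 98 87 73 59 52 52 50 51 52 52 52 53 52 55 61 51 57 76 95 98 98 98] col [190 182 158 121  64  41  49  60  56  52  53  52  53  53  52  52  53  53
  52  53  52  53  53  53  53  54  62  77  92 126 173 193 195]
[265 147] row [144 144 138 116  85  71  66  61  59  61  64  57  51  52  51  50  49  65
  86  97 100  99  99] col [195 195 188 167 135 109 104 103 100  98  98  96  90  82  76  71  60  53
  52  51  51  51  51  51  49  52  67  88  98 101 102 101 100]
```

The floor parallax settles it. The socket at pixel (264,82) is about 31 mm deep, so it is clear. The one at (264,146) shows a shallow lit floor, so it is blocked. Working out the move to the clear one.

Run:
```python
from h import *
c=np.load("w3.npy",allow_pickle=True).item()
P=ray(c,[[264.5,82.5],[264.4,146.0]],.04)
d=P[0]-P[1];yaw=np.arctan2(-d[0],d[1]);m=P.mean(0)
print(P.round(4),m.round(4),np.degrees(yaw),np.linalg.norm(d))
# side edges check of block top face
g=c["frame"].mean(2)
r=rect(*m[:2],yaw,.07,.22,.04);print(proj(c,r).round(1).tolist())
for y in(65,70,100,110,120,128,160):print(y,[int(v) for v in g[y,228:242]],[int(v) for v in g[y,288:302]])
o=get_obs();w,x,y,z=o["eef_rot"];T=R.from_quat([x,y,z,w]).as_matrix()
print((T.T@(np.array([*P[0][:2],.107])-o["eef_pos"])).round(4), "turn about tool z",-(yaw-np.arctan2(T[1,1],T[0,1])))
```

```text
[[0.6141 0.1938 0.04  ]
 [0.6309 0.126  0.04  ]] [0.6225 0.1599 0.04  ] 13.935534554246923 0.06982267926659731
[[236.0, 207.4], [292.7, 207.0], [298.3, 5.5], [231.0, 6.1]]
65 [109, 112, 110, 110, 101, 99, 98, 98, 99, 100, 97, 99, 98, 96] [184, 184, 184, 185, 186, 184, 184, 184, 183, 190, 190, 192, 194, 187]
70 [111, 112, 112, 111, 105, 99, 98, 98, 96, 98, 97, 97, 100, 97] [183, 182, 181, 184, 184, 184, 182, 184, 190, 193, 194, 194, 185, 192]
100 [207, 209, 210, 210, 207, 200, 190, 186, 188, 187, 187, 187, 188, 189] [95, 96, 98, 98, 97, 98, 99, 108, 118, 119, 118, 115, 115, 116]
110 [208, 208, 204, 202, 201, 199, 191, 188, 189, 189, 188, 190, 189, 191] [188, 188, 186, 166, 123, 102, 98, 107, 112, 112, 112, 113, 116, 119]
120 [207, 207, 208, 211, 211, 208, 196, 188, 188, 187, 186, 187, 188, 188] [175, 128, 100, 98, 98, 98, 102, 108, 114, 117, 119, 120, 119, 118]
128 [210, 211, 212, 211, 206, 205, 196, 189, 188, 187, 187, 186, 186, 188] [100, 99, 101, 98, 99, 99, 101, 110, 116, 118, 120, 120, 118, 115]
160 [115, 112, 112, 110, 111, 106, 109, 100, 97, 97, 97, 98, 97, 98] [99, 101, 99, 99, 98, 103, 111, 118, 119, 119, 117, 116, 117, 118]
[0.0987 0.0107 0.1615] turn about tool z -0.0071180574704240995
```

```bash
python3 -m jog '[0.06,0.005,0,0,0,-0.007,0.8, 0.0987,0.0107,0,0,0,-0.007,0.8, 0.0987,0.0107,0.05,0,0,-0.007,0.8, 0.0987,0.0107,0.1,0,0,-0.007,0.8, 0.0987,0.0107,0.14,0,0,-0.007,0.8, 0.0987,0.0107,0.16,0,0,-0.007,0.8, 0.0987,0.0107,0.16,0,0,-0.007,0.8, 0.0987,0.0107,0.16,0,0,-0.007,0.8]'
python3 - <<'E'
from h import *
c=camera("wrist");save(c,"w4.png",(200,180,320,320),5);np.save("w4.npy",c,allow_pickle=True)
o=get_obs();print(o["eef_pos"],o["wrist_force"])
E
```

```text
time_s: 7.92
eef_pos: [0.6163, 0.1926, 0.1105]
eef_rot: [0.001, 0.617, 0.787, 0.001]
wrist_force: [0.8, 0.1, -2.0]
opening: 0.288
grasp_force: 60.0
[0.61648437 0.19256076 0.11078937] [ 0.34020353  0.95954952 -1.36983752]
```

View pics/w4.png

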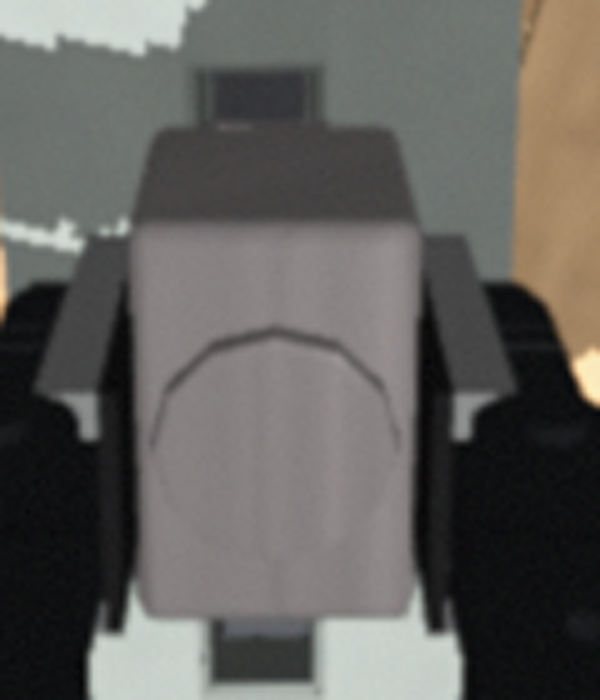

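```bash
python3 -m jog '[0,0,0,0,0,0,0.8, 0,0,0,0,0,0,0.8, 0,0,0,0,0,0,0.8]'
python3 - <<'E'
from h import *
c=camera("wrist");np.save("w5.npy",c,allow_pickle=True)
o=get_obs();print(o["eef_pos"],o["dq"].round(3) if hasattr(o["dq"],"round") else o["dq"])
for k in("w4.npy","w5.npy"):
    c=np.load(k,allow_pickle=True).item()
    b=np.array([200,180])
    print(((proj(c,rect(.6141,.1938,np.radians(13.94),.0156,.0256,.04))-b+.5)*5).round(0).tolist())
w,x,y,z=o["eef_rot"];T=R.from_quat([x,y,z,w]).as_matrix()
p=o["eef_pos"];yw=np.arctan2(T[1,1],T[0,1]);print(np.degrees(yw),T[:,2])
print("top face",((proj(c,rect(p[0],p[1],yw,.026,.04,p[2]))-b+.5)*5).round().tolist())
print("tool err to socket",(T.T@(np.array([.6141,.1938,.107])-p)).round(4))
save(c,"w5.png",(200,180,320,320),5)
E
```

```text
time_s: 8.35
eef_pos: [0.6151, 0.1922, 0.1087]
eef_rot: [0.0, 0.617, 0.787, 0.0]
wrist_force: [0.0, 0.5, -3.1]
opening: 0.289
grasp_force: 60.0
[0.61494252 0.19217239 0.10852707] [ 0.003  0.003  0.     0.001 -0.001  0.001]
[[205.0, 251.0], [318.0, 250.0], [319.0, 71.0], [202.0, 71.0]]
[[215.0, 255.0], [330.0, 255.0], [331.0, 74.0], [213.0, 74.0]]
13.804077164575716 [ 2.82170486e-04  6.01433218e-05 -9.99999958e-01]
top face [[136.0, 629.0], [415.0, 629.0], [427.0, 227.0], [124.0, 227.0]]
tool err to socket [ 0.0018 -0.0004  0.0015]
```

```bash
python3 -m jog '[0.002,-0.0004,0,0,0,0,0.8, 0.002,-0.0004,0,0,0,0,0.8, 0.002,-0.0004,0,0,0,0,0.8, 0.002,-0.0004,0,0,0,0,0.8]'
cat > e.py <<'E'
from h import *
o=get_obs();w,x,y,z=o["eef_rot"];T=R.from_quat([x,y,z,w]).as_matrix()
print("tool err",(T.T@(np.array([.6141,.1938,.107])-o["eef_pos"])).round(4),"yaw",np.degrees(np.arctan2(T[1,1],T[0,1])).round(2),"tilt",T[:2,2].round(3))
E
python3 e.py
```

```text
time_s: 8.9
eef_pos: [0.614, 0.194, 0.1083]
eef_rot: [-0.0, 0.617, 0.787, -0.0]
wrist_force: [-0.4, 0.6, -2.4]
opening: 0.295
grasp_force: 60.0
tool err [-0.0002  0.      0.0013] yaw 13.81 tilt [-0. -0.]
```

Aligned. Descending in small steps with pauses.

```bash
python3 -m jog '[0,0,0.005,0,0,0,0.8, 0,0,0.009,0,0,0,0.8, 0,0,0.013,0,0,0,0.8, 0,0,0.016,0,0,0,0.8, 0,0,0.016,0,0,0,0.8, 0,0,0.016,0,0,0,0.8]'; python3 e.py
```

```text
time_s: 9.65
eef_pos: [0.6141, 0.194, 0.0924]
eef_rot: [0.0, 0.617, 0.787, 0.0]
wrist_force: [0.4, -0.7, -2.5]
opening: 0.294
grasp_force: 60.0
tool err [-0.0002 -0.     -0.0146] yaw 13.81 tilt [ 0. -0.]
```

```bash
python3 -m jog '[0,0,0.005,0,0,0,0.8, 0,0,0.01,0,0,0,0.8, 0,0,0.014,0,0,0,0.8, 0,0,0.017,0,0,0,0.8, 0,0,0.019,0,0,0,0.8, 0,0,0.019,0,0,0,0.8, 0,0,0.019,0,0,0,0.8]'; python3 e.py
```

```text
time_s: 10.52
eef_pos: [0.614, 0.194, 0.0733]
eef_rot: [-0.0, 0.617, 0.787, -0.0]
wrist_force: [-0.3, -0.1, -2.8]
opening: 0.293
grasp_force: 60.0
tool err [-0.0003  0.0001 -0.0337] yaw 13.81 tilt [-0. -0.]
```

```bash
python3 -m jog '[0,0,0.002,0,0,0,0.8, 0,0,0.004,0,0,0,0.8, 0,0,0.006,0,0,0,0.8, 0,0,0.006,0,0,0,0.8, 0,0,0.006,0,0,0,0.8]'; python3 e.py
```

```text
time_s: 11.15
eef_pos: [0.6144, 0.1941, 0.0707]
eef_rot: [0.0, 0.617, 0.787, 0.0]
wrist_force: [-10.4, -3.6, 20.1]
opening: 0.291
grasp_force: 63.0
tool err [-0.0002 -0.0003 -0.0363] yaw 13.83 tilt [ 0. -0.]
```

```bash
python3 -m jog '[0,0,-0.002,0,0,0,0.8, 0,0,-0.002,0,0,0,0.5, 0,0,-0.002,0,0,0,0.3, 0,0,-0.002,0,0,0,0.3, 0,0,-0.002,0,0,0,0.3, 0,0,-0.03,0,0,0,0.3, 0,0,-0.08,0,0,0,0.3, -0.06,0,-0.14,0,0,0,0.3, -0.11,0,-0.17,0,0,0,0, -0.11,0,-0.17,0,0,0,0, -0.11,0,-0.17,0,0,0,0, -0.11,0,-0.17,0,0,0,0]'
python3 - <<'E'
from h import *
c=camera("wrist");np.save("w6.npy",c,allow_pickle=True)
o=get_obs();print(o["eef_pos"])
y=np.radians(13.85);q=(.6140,.1939);s=1.5
rs=[(rect(*q,y,.026,.04,.07),(0,255,0)),(rect(*q,y,.026,.04,.086),(0,0,255))]
overlay(c,rs,(215,40,315,180),5,"a.png")
# bar
overlay(c,[],(0,0,512,384),1,"b.png")
a=cv2.imread("pics/a.png")[:,:];b=cv2.imread("pics/b.png")[:,:300]
a=cv2.resize(a,None,fx=.85,fy=.85)
H=max(len(a),len(b));out=np.zeros((H,a.shape[1]+300,3),np.uint8);out[:len(a),:a.shape[1]]=a;out[:len(b),a.shape[1]:]=b;print(out.shape)
cv2.imwrite("pics/ab.png",out)
for d in spot_in(c,"bar"): print(np.round(d["xyz"],4),d["confidence"],proj(c,d["xyz"]))
E
```

```text
time_s: 12.65
eef_pos: [0.639, 0.0885, 0.2353]
eef_rot: [-0.001, 0.617, 0.787, -0.001]
wrist_force: [0.7, 0.2, -0.6]
opening: 1.007
grasp_force: 0.0
[0.63898563 0.08871505 0.23521575]
(595, 725, 3)
[0.4658 0.1565 0.0148] 0.85 [[114.05215504  73.21933302]]
[0.6214 0.1503 0.0402] 0.58 [[253.07619011 115.02302284]]
```

View pics/ab.png

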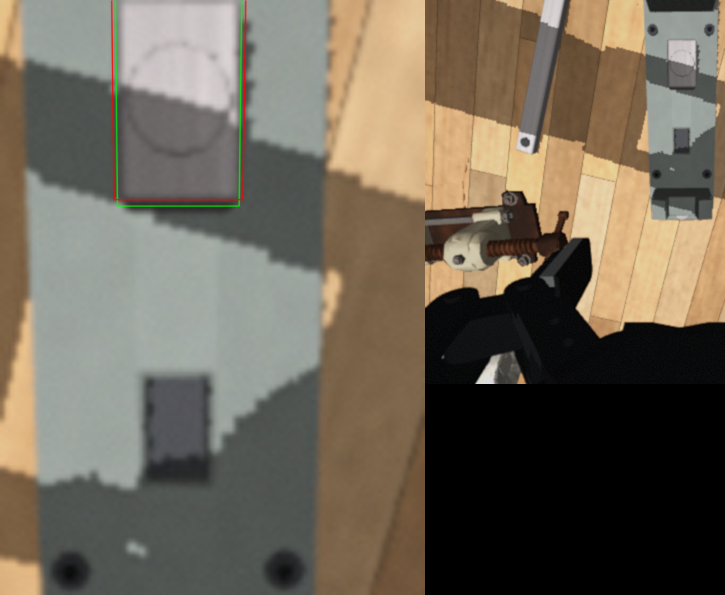

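Home: the head outline matches the flush model (green), not the 16 mm high one. Now looking at the bar from above it.

```bash
python3 -m jog '[0.137,-0.144,-0.025,0,0,0.337,0, 0.137,-0.144,-0.025,0,0,0.337,0, 0.137,-0.144,-0.025,0,0,0.337,0, 0.137,-0.144,-0.025,0,0,0.337,0, 0.137,-0.144,-0.025,0,0,0.337,0, 0.137,-0.144,-0.025,0,0,0.337,0, 0.137,-0.144,-0.025,0,0,0.337,0]'
python3 - <<'E'
from h import *
c=camera("wrist");np.save("w7.npy",c,allow_pickle=True);save(c,"w7.png",(120,0,400,384),1.5)
o=get_obs();w,x,y,z=o["eef_rot"];T=R.from_quat([x,y,z,w]).as_matrix();print(o["eef_pos"],np.degrees(np.arctan2(T[1,1],T[0,1])))
for d in spot_in(c,"bar"): print(np.round(d["xyz"],4),d["confidence"],proj(c,d["xyz"]))
E
```

```text
time_s: 13.62
eef_pos: [0.4686, 0.1852, 0.2618]
eef_rot: [-0.0, 0.741, 0.672, -0.0]
wrist_force: [0.1, 0.6, -0.9]
opening: 0.999
grasp_force: 0.0
[0.46851483 0.18524012 0.26182205] -5.576250264900172
[0.4657 0.2009 0.0164] 0.92 [[251.47291787 155.2164717 ]]
```

View pics/w7.png

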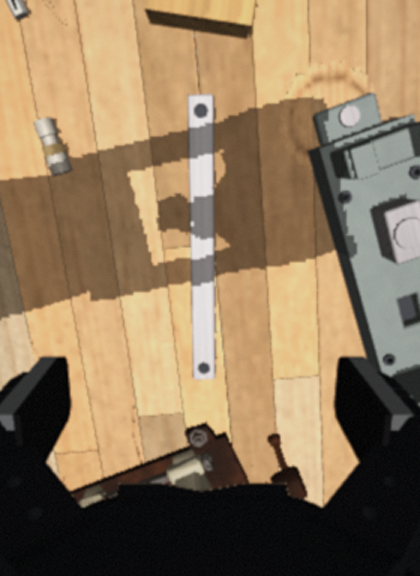

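Run:
```python
from h import *
c=np.load("w7.npy",allow_pickle=True).item()
f=c["frame"];P=ray(c,np.array([[201,96],[204,378]])/1.5+[120,0],.014)
g=f.astype(float).mean(2)
# refine width centres at several rows
hsv=cv2.cvtColor(f,cv2.COLOR_RGB2HSV);mk=(hsv[...,1]<45).astype(np.uint8)
pts=[]
for r in range(70,248,4):
    xs=np.where(mk[r,238:272])[0]+238
    if 10<len(xs)<20: pts.append([xs.mean(),r])
pts=np.array(pts);Q=ray(c,pts,.014)
k=np.polyfit(Q[:,1],Q[:,0],1);print(len(pts),"x at y:",k,"yaw",np.degrees(np.arctan(-k[0])))
d=P[0]-P[1];m=P.mean(0);m[0]=np.polyval(k,m[1]);print(P.round(4),np.linalg.norm(d),m.round(4),np.degrees(np.arctan2(-d[0],d[1])))
yaw=np.arctan(-k[0])
o=get_obs();w,x,y,z=o["eef_rot"];T=R.from_quat([x,y,z,w]).as_matrix()
print((T.T@(np.array([m[0],m[1],.028])-o["eef_pos"])).round(4),-(yaw-np.arctan2(T[1,1],T[0,1])))
```

```text
45 x at y: [0.08581948 0.45214867] yaw -4.905075877486846
[[0.479  0.3049 0.014 ]
 [0.4586 0.0687 0.014 ]] 0.23709025884514545 [0.4682 0.1868 0.014 ] -4.949361524457392
[ 1.500e-03 -2.000e-04  2.339e-01] -0.011676090214551918
```

```bash
python3 -m jog '[0.0015,0,0.06,0,0,-0.012,0, 0.0015,0,0.12,0,0,-0.012,0, 0.0015,0,0.17,0,0,-0.012,0, 0.0015,0,0.21,0,0,-0.012,0.3, 0.0015,0,0.232,0,0,-0.012,0.4, 0.0015,0,0.232,0,0,-0.012,0.4, 0.0015,0,0.232,0,0,-0.012,0.4, 0.0015,0,0.232,0,0,-0.012,0.9, 0.0015,0,0.232,0,0,-0.012,0.9, 0.0015,0,0.232,0,0,-0.012,0.9, 0.0015,0,0.232,0,0,-0.012,0.9, 0.0015,0,0.232,0,0,-0.012,0.9]'; python3 e.py
```

```text
time_s: 15.22
eef_pos: [0.4689, 0.1876, 0.0317]
eef_rot: [0.001, 0.736, 0.677, 0.001]
wrist_force: [-0.8, -0.5, 6.5]
opening: 0.212
grasp_force: 59.1
tool err [ 0.0184  0.1443 -0.0749] yaw -4.81 tilt [0.002 0.   ]
```

```bash
python3 -m jog '[0,0,-0.03,0,0,0,0.9, 0,0,-0.07,0,0,0,0.9, 0,0,-0.12,0,0,0,0.9, 0,0,-0.16,0,0,0,0.9, -0.0147,0.1554,-0.16,0,0,-0.327,0.9, -0.0147,0.1554,-0.16,0,0,-0.327,0.9, -0.0147,0.1554,-0.16,0,0,-0.327,0.9, -0.0147,0.1554,-0.16,0,0,-0.327,0.9, -0.0147,0.1554,-0.16,0,0,-0.327,0.9, -0.0147,0.1554,-0.14,0,0,-0.327,0.9, -0.0147,0.1554,-0.12,0,0,-0.327,0.9, -0.0147,0.1554,-0.11,0,0,-0.327,0.9, -0.0147,0.1554,-0.11,0,0,-0.327,0.9, -0.0147,0.1554,-0.11,0,0,-0.327,0.9]'
python3 - <<'E'
from h import *
c=camera("wrist");np.save("w8.npy",c,allow_pickle=True);save(c,"w8.png",(150,0,400,384),1.5)
o=get_obs();w,x,y,z=o["eef_rot"];T=R.from_quat([x,y,z,w]).as_matrix()
print("tool err",(T.T@(np.array([.6225,.1599,.1087])-o["eef_pos"])).round(4),"yaw",np.degrees(np.arctan2(T[1,1],T[0,1])).round(2))
E
```

```text
time_s: 16.98
eef_pos: [0.6218, 0.1598, 0.1407]
eef_rot: [0.0, 0.616, 0.788, 0.0]
wrist_force: [1.1, 0.2, -1.9]
opening: 0.213
grasp_force: 59.4
tool err [0.     0.0004 0.0323] yaw 13.93
```

View pics/w8.png

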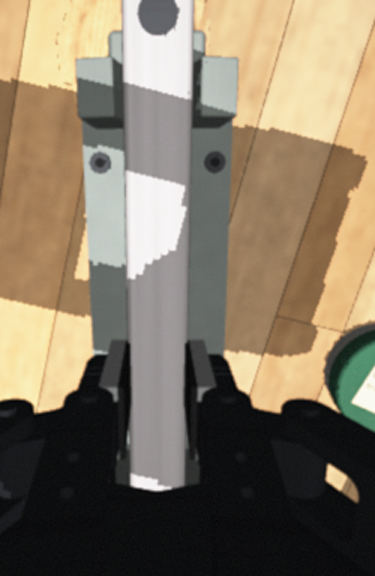

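Bar is centred over the notch: its edges are at crop x 123–193, between cheeks at 113 and 204. Lowering it.

```bash
python3 -m jog '[0,0.0004,0.01,0,0,0,0.9, 0,0.0004,0.018,0,0,0,0.9, 0,0.0004,0.024,0,0,0,0.9, 0,0.0004,0.028,0,0,0,0.9, 0,0.0004,0.031,0,0,0,0.9, 0,0.0004,0.033,0,0,0,0.9, 0,0.0004,0.033,0,0,0,0.9, 0,0.0004,0.033,0,0,0,0.9]'; python3 e.py
```

```text
time_s: 18.02
eef_pos: [0.6219, 0.1598, 0.1088]
eef_rot: [0.0, 0.616, 0.788, -0.0]
wrist_force: [-6.0, -0.2, 6.4]
opening: 0.212
grasp_force: 60.3
tool err [0.0349 0.0006 0.0017] yaw 13.93 tilt [ 0. -0.]
```

```bash
python3 -m jog '[0,0,0,0,0,0,0.7, 0,0,0,0,0,0,0.6, 0,0,0,0,0,0,0.5, 0,0,0,0,0,0,0.5, 0,0,0,0,0,0,0.5, 0,0,-0.02,0,0,0,0.4, 0,0,-0.06,0,0,0,0.4, 0,0,-0.12,0,0,0,0.4, -0.04,0,-0.18,0,0,0,0.4, -0.04,0,-0.18,0,0,0,0.4, -0.04,0,-0.18,0,0,0,0.4, -0.04,0,-0.18,0,0,0,0.4]'
python3 - <<'E'
from h import *
c=camera("wrist");y=np.radians(13.93);q=(.6223,.1599)
overlay(c,[(rect(*q,y,.02,.24,.091),(0,255,0)),(rect(*q,y,.07,.22,.04),(0,255,255))],(160,0,370,384),1.55,"w9.png")
E
```

```text
time_s: 19.52
eef_pos: [0.6304, 0.1215, 0.2856]
eef_rot: [-0.001, 0.616, 0.788, -0.001]
wrist_force: [-0.1, -0.3, -0.3]
opening: 0.599
grasp_force: 0.0
```

View pics/w9.png

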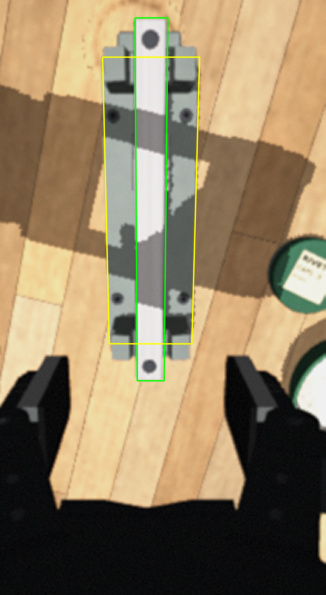

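The bar lies exactly on the predicted outline at notch height, in both notches, with the gripper clear. Handing in.

```bash
python3 -c "
from bench import hand_in
print(hand_in())"
```

```text
the job is handed in; nothing more can be done
None
```

The former is plugged home in the clear socket, the hold-down bar lies centred in both notches, and I handed the job in at about 19.6 s. The hand-in returned no verdict; the last wrist-camera pictures show both in place.

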